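# Lay the ratcheted board rest flat

## Robot

A 7-joint arm with a two-finger parallel gripper is mounted at the origin on the work surface. World frame = base frame: x ahead of the robot, y to its left, z up, the work surface at z = 0. Lengths are in m, angles in rad, forces in N, time in s.
With the tool pointing down it reaches from about 0.425 to 0.925 m from the base axis. Payload 6.8 kg.
Tool frame: the origin (TCP) lies midway between the tips of the shut fingers; the grasp point (between the pads) lies 19 mm behind it (bot.grasp_offset is the distance from the TCP to the grasp point, in m); z points along the fingers, x is the direction in which the jaws open and shut, and the axes are right-handed (so a half turn about z gives the same grasp; the last joint's range is limited). The gripper opens to 85 mm and grips with 20 to 120 N. Pads are 22 mm wide; open, the fingers measure 114 mm over their backs; the gripper's body (76 mm by 85 mm) begins 54 mm behind the grasp point. The pads swing forward as they close: fully open they stand 13 mm farther back than shut.
Start: joints at [-1.238, 0.477, 0.022, 1.555, -0.011, 1.109, -0.083], TCP at [0.288, 0.61, 0.231] pointing down, gripper open.
Joint ranges: [-2.96, 2.96], [-0.34, 2.1], [-1.41, 1.46], [0.24, 2.44], [-1.37, 4.51], [0.17, 1.92], [-2.96, 2.96]. Speed limits (rad/s): [2.39, 2.39, 3.14, 3.14, 3.14, 3.14, 3.14].

## Interface

Orientations are given as a unit quaternion [w, x, y, z].
In Python, from station import bot, imaging gives the robot as it stands. The module is installed in compiled form; this text tells all that it offers.
- The arm moves only by the tool apply_moves, never from a script. Its argument "increments" is a list of rows, each a list of 7 numbers: the shift along the tool's x, y, z in mm, then the turn, a rotation vector about the tool's x, y, z in degrees, then the closure, from -1 (fully open) to 1 (shut). In form: [[dx, dy, dz, rx, ry, rz, grip], ...]. A call has exactly 8 rows; each row shifts and turns the pose as measured when the row begins, along the tool's axes as they then stand; what a row does not reach is not made up. A row lasts 1/8 s, in which the tool goes at most 62.5 mm and 10.7 degrees, less where a joint would pass 70% of its speed; a pose out of reach is approached as far as the arm can. A call with a gripper value outside its range is refused whole. The fingers move at their own pace and stop on an object; "grip_force" is the grip in N (left out, the last holds). Time passes only in rows, so rows that do not move let the fingers close, or fill a call up. It gives the time, the measured TCP pose, the force and the opening at its end, in the units of the state.
- bot.get_obs(): the state, without advancing time (a new reading comes with each control period).
- imaging.read_camera(name): name is "scene" or "top" or "wrist"; returns the picture (384x512x3 uint8, red, green, blue); there is no depth.
- imaging.get_calibration(name): a dict with "K" (3x3 intrinsics, pixels), "k1" (the pictures are not rectified: a ray, as slopes to the right and down, at radius r is drawn at 1 + k1 r^2 times it, then the intrinsics apply), "extrinsics" (4x4, takes a point from camera to world coordinates). Camera axes: x right, y down, z forward; pixel columns grow to the right and rows downward; lengths in m; the calibration is good to about 2 mm. A picture is of the moment at which its call begins: read the wrist's pose just before it. get_calibration takes no time and is no camera call; for the wrist camera it gives the pose at the moment of the call.
- bot.hand_in(): hands the job in, once; it reports no verdict.
The state is a dict: "t": time; "q": joint angles; "joint_vel": joint speeds; "joint_torque": joint torques, N m; "eef_pos": TCP position; "tool_rot": TCP orientation; "contact_force": force on the tool from outside, world axes, zero at the start; "torque": the same for the moment, N m; "gripper_width": opening from 0.0 (shut) to 1.0 (fully open).
Only numpy, scipy, OpenCV 4.12 (cv2) and the standard library are available. Lean on these libraries where they do the work, as an engineer would, in place of code of your own. Each camera call takes 0.05 s, during which the arm holds its last target.

## Task

The circuit board on the repair bench is propped up on a tilting rest that a ratchet pawl holds raised. With the fingertips press the pawl's thumb pad down until its weight tips over and it stays free of the teeth, then push the rest's bare front lip down, without slamming it, until the rest lies fully flat, and leave the pawl free. Only press and push: do not press on the circuit board, do not lift the rest or force it against the pawl, and leave the bottle, screwdriver and fuse carrier where they are.

Things in the scene. Friction and masses are not known exactly. Their poses are not given: they have to be found in the camera images.
- stand: Grey base plate, 330 x 165 x 12 mm, bolted to the bench. Origin on the bench; plate spans x -150..180, y -100..65 mm; z up. Rest's hinge axis: along y at x 35, z 45 mm; the rest reaches from it towards -x. Pawl pivot: x 80, y 35, z 95 mm, between two thin cheeks 104 mm high. -x points to the robot's left (world +y), give or take 26 degrees.
- rest (a joint): Angle of the tilting rest, rad: 0 = flat on its stop, positive = lip raised; travel 0 to 0.9, starts between 0.39 and 0.72. Stiff hinge: stays where left; with the pawl free, 2 to 6 N down on the lip lowers it. A 56 mm radius toothed sector turns with it at stand y = 35 mm, teeth 0.12 rad apart; with the pawl engaged it cannot go down past the next tooth.
- lip (a point): Middle of the top face of the rest's front lip: bare flat steel bar 124 mm long (along the hinge), 30 mm deep, 10 mm thick, at the rest's free end, its middle at stand y = -35 mm, 170 mm from the hinge axis and 5 mm above the rest's mid-plane. Swings about the hinge; top is 50 mm above the bench when flat. Axes: x along the rest to the hinge, y along the hinge, z out of the top.
- pawl (a joint): Angle of the pawl, a two-armed lever with a throw-over weight (dark bar 28 mm thick, 60 mm long, top 144 mm above the bench) above its pivot, rad: 0 = nose down between the teeth, up to 0.15 while it rides on a tooth, 0.6 = fully free on its stop. The weight tips over at 0.3: below, it falls back into the teeth; beyond, it stays free by itself. Pressing the pad takes only about 0.5 N.
- pad (a point): Middle of the top face of the pawl's thumb pad: black plastic square 36 x 36 x 8 mm at the +x end of the pawl, 70 mm beyond its pivot, at stand x 150, y 35 mm; top about 105 mm above the bench while engaged, 63 mm when fully free. Press straight down. Nothing stands above it, the space under it is open.
- board: The green circuit board with black chips clipped on the rest, 106 x 100 mm, parts up to 13 mm above the rest's mid-plane. Origin at its middle, on the rest's mid-plane, 80 mm from the hinge axis; its edge is 22 mm from the lip. It must not be pressed (under 2 N).
- flux_bottle: White plastic bottle with a black cap, 38 mm across and 85 mm high, standing on the bench on the robot's side of the stand. Origin at the centre of its underside. Bystander.
- screwdriver: Screwdriver, 190 mm long, lying on the bench beyond the lip end of the stand, roughly parallel to the lip. Origin under its middle. Bystander.
- fuse_carrier: Fuse carrier: two black 26 mm square ends with a clear tube between, 74 mm long, lying on the bench on the side of the stand away from the robot. Origin at the centre of its underside. Bystander.

How it is judged:
By the outcome, as a careful person would: the job done as asked, in the order asked, and still so for the second after the job is handed in, with the robot touching nothing.
It also fails if it takes over 42 s, if anything falls off the work surface, if the arm or the gripper's body presses on something with over 40 N, if the wrist force passes 120 N, or if a joint passes its speed limit or range.

## Working session

There is one attempt and no reset: what is moved stays moved. The work goes in short steps, Python scripts to look and compute and a tool call to move; the robot and the scene stay as the last step left them, time stands still between calls to the robot, and variables do not carry over. Pictures are saved under pics/ and viewed, and the job is handed in when it is done.

Besides the shell and the picture viewer there is one more tool, called after "Call:" as a command line: name --pt "numbers of a row" for each row, then --argument value for the rest. apply_moves: Moves the arm, as the interface text tells. Its arguments: {"type":"object","properties":{"increments":{"type":"array","items":{"type":"array","items":{"type":"number"}}},"grip_force":{"type":"number"}},"required":["increments"]}

```bash
mkdir -p pics; python3 - <<'E'
from station import bot, imaging
import cv2
o=bot.get_obs(); print({k:o[k] for k in('t','eef_pos','tool_rot','contact_force','gripper_width')})
for n in('scene','top'):
    im=imaging.read_camera(n); cv2.imwrite(f'pics/{n}0.png',im[:,:,::-1]); c=imaging.get_calibration(n); print(n,c)
E
```

```text
{'t': 0.0, 'eef_pos': array([0.28775691, 0.60994069, 0.23032811]), 'tool_rot': array([ 5.44939313e-04,  8.44581809e-01,  5.35425751e-01, -7.32552583e-04]), 'contact_force': array([-0.38041365,  0.98219176,  0.24645133]), 'gripper_width': 1.0009965265717116}
scene {'K': array([[425.2190553 ,   0.        , 254.48825996],
       [  0.        , 425.2190553 , 188.05942557],
       [  0.        ,   0.        ,   1.        ]]), 'k1': 0.012686009877258658, 'extrinsics': array([[ 0.6145558 ,  0.57046516, -0.54487674,  1.15855772],
       [ 0.78870281, -0.42995213,  0.43941898, -0.40865014],
       [ 0.01640231, -0.6997933 , -0.71415706,  0.84148591],
       [ 0.        ,  0.        ,  0.        ,  1.        ]])}
top {'K': array([[347.21255307,   0.        , 259.33085799],
       [  0.        , 347.21255307, 192.1725942 ],
       [  0.        ,   0.        ,   1.        ]]), 'k1': -0.08096698274722249, 'extrinsics': array([[ 0.01944493, -0.9830329 ,  0.18239575,  0.45527806],
       [-0.99948806, -0.01447654,  0.02853166,  0.02996418],
       [-0.0254071 , -0.18285717, -0.98281114,  0.8709453 ],
       [ 0.        ,  0.        ,  0.        ,  1.        ]])}
```

View pics/scene0.png

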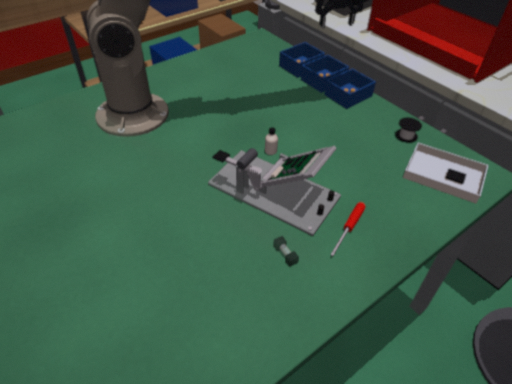

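View pics/top0.png

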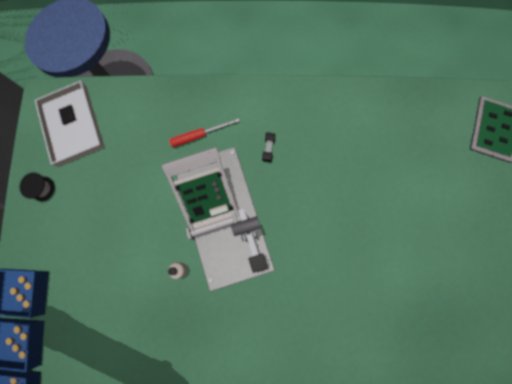

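```bash
cat > h.py <<'E'
import numpy as np, cv2
from station import bot, imaging
def ray(c,u,v):
    K=c['K']; d=np.array([(u-K[0,2])/K[0,0],(v-K[1,2])/K[1,1]]); p=d.copy()
    for _ in range(20): p=d/(1+c['k1']*(p@p))
    E=c['extrinsics']; return E[:3,3], E[:3,:3]@np.array([p[0],p[1],1])
def onz(c,u,v,z):
    o,d=ray(c,u,v); return o+d*(z-o[2])/d[2]
def proj(c,P):
    E=c['extrinsics']; X=E[:3,:3].T@(np.array(P)-E[:3,3]); p=X[:2]/X[2]; p=p*(1+c['k1']*(p@p)); return c['K'][:2,:2]@p+c['K'][:2,2]
def tri(a,b):
    A=np.zeros((3,3));B=np.zeros(3);
    for o,d in(a,b):
        d=d/np.linalg.norm(d);M=np.eye(3)-np.outer(d,d);A+=M;B+=M@o
    p=np.linalg.solve(A,B); return p,[np.linalg.norm(np.cross(p-o,d/np.linalg.norm(d))) for o,d in(a,b)]
E
python3 - <<'E'
from h import *
s=imaging.get_calibration('scene');t=imaging.get_calibration('top')
print('base',proj(s,[0,0,0]),proj(t,[0,0,0]))
print('tcp',proj(s,[.288,.61,.23]),proj(t,[.288,.61,.23]))
for n,a,b in[('bottle',(271,150),(178,271)),('pad',(221,156),(258,262)),('fuse',(286,251),(268,147)),('grip drv',(355,216),(188,138))]:
    print(n,tri(ray(s,*a),ray(t,*b)),onz(s,*a,0),onz(t,*b,0))
E
```

```text
base [132.78520417 113.332738  ] [277.79073783 451.51080827]
tcp [335.53199523  29.13132172] [-33.13180952 333.18686539]
bottle (array([ 0.4140815 ,  0.25422782, -0.00591507]), [np.float64(0.0008511319265025898), np.float64(0.0008511319265024997)]) [0.41897585 0.24877391 0.        ] [0.41479463 0.25345828 0.        ]
pad (array([0.44303614, 0.05224605, 0.0961879 ]), [np.float64(0.00011693038099412574), np.float64(0.00011693038099407444)]) [0.35062334 0.11161584 0.        ] [0.44158583 0.05512395 0.        ]
fuse (array([0.73492245, 0.03478266, 0.00782058]), [np.float64(7.547166050414028e-05), np.float64(7.547166050405744e-05)]) [7.30915047e-01 3.88719920e-02 1.11022302e-16] [0.73750063 0.03488977 0.        ]
grip drv (array([0.75885557, 0.24735651, 0.00847092]), [np.float64(0.001993295568209699), np.float64(0.0019932955682095527)]) [ 7.55451855e-01  2.56185642e-01 -1.11022302e-16] [0.76055538 0.24773858 0.        ]
```

```bash
python3 - <<'E'
import cv2
a=cv2.imread('pics/top0.png')[130:300,150:300]; cv2.imwrite('pics/topz.png',cv2.resize(a,None,fx=3.5,fy=3.5,interpolation=cv2.INTER_CUBIC))
a=cv2.imread('pics/scene0.png')[125:275,200:375]; cv2.imwrite('pics/scenez.png',cv2.resize(a,None,fx=4,fy=4,interpolation=cv2.INTER_CUBIC))
E
```

```text
(no output)
```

View pics/topz.png

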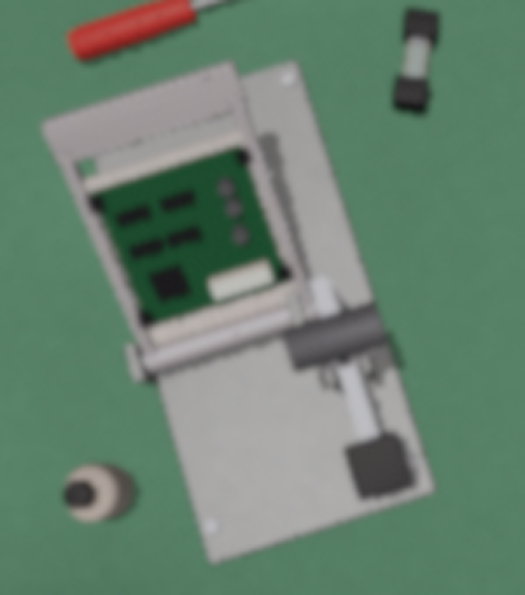

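View pics/scenez.png

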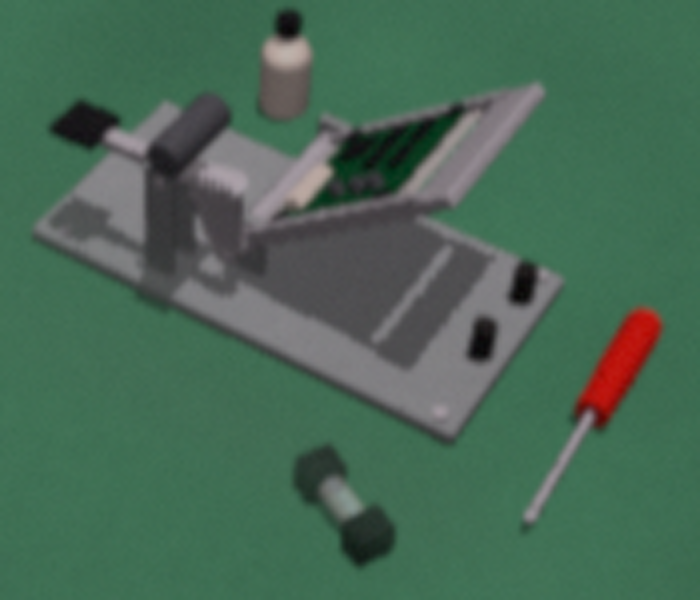

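```bash
python3 - <<'E'
from h import *
s=imaging.get_calibration('scene');t=imaging.get_calibration('top')
T=lambda u,v:(u/3.5+150-.36,v/3.5+130-.36); S=lambda u,v:(u/4+200-.37,v/4+125-.37)
tc=[onz(t,*T(*p),.012) for p in[(295,62),(434,490),(212,562)]]
sc=[onz(s,*S(*p),.012) for p in[(450,437),(35,230),(565,278)]]
print('top corners (-150,65),(180,65),(180,-100)\n',np.array(tc)); print('scene (-150,65),(180,65),(-150,-100)\n',np.array(sc))
print([np.linalg.norm(tc[0]-tc[1]),np.linalg.norm(tc[1]-tc[2]),np.linalg.norm(sc[0]-sc[1]),np.linalg.norm(sc[0]-sc[2])])
# fit 2D rigid
L=np.array([[-150,65],[180,65],[180,-100],[-150,65],[180,65],[-150,-100]])/1e3; W=np.array(tc+sc)[:,:2]
l=L-L.mean(0);w=W-W.mean(0); a=np.arctan2((l[:,0]*w[:,1]-l[:,1]*w[:,0]).sum(),(l*w).sum())
R=np.array([[np.cos(a),-np.sin(a)],[np.sin(a),np.cos(a)]]); o=W.mean(0)-R@L.mean(0)
print('yaw',a,np.degrees(a),'o',o,'res mm',np.round((W-(L@R.T+o))*1e3,1))
np.savez('st.npz',R=R,o=o,a=a)
w3=lambda x,y,z:np.r_[R@[x/1e3,y/1e3]+o,z/1e3]
print('pad exp',w3(150,35,105),'tri',tri(ray(s,*S(85,124)),ray(t,*T(380,465))))
for th in(.39,.45,.5,.55,.6,.65,.72):
    f=lambda r,h,y:w3(35-r*np.cos(th)-h*np.sin(th)*-1*1 if 0 else 35-(r*np.cos(th)-h*-np.sin(th)*-1*-1),y,45+r*np.sin(th)+h*np.cos(th))
    g=lambda r,h,y:w3(35-r*np.cos(th)+h*np.sin(th),y,45+r*np.sin(th)+h*np.cos(th))
    tt=lambda p:np.round((proj(t,p)-[150,130]+.36)*3.5); ss=lambda p:np.round((proj(s,p)-[200,125]+.37)*4)
    P=g(185,5,27);Q=g(185,5,-97); print(th,'top',tt(P),tt(Q),'scene',ss(P),ss(Q),'lipmid',g(170,5,-35))
E
```

```text
top corners (-150,65),(180,65),(180,-100)
 [[0.73171166 0.12297912 0.012     ]
 [0.42422354 0.01649027 0.012     ]
 [0.3717825  0.16904194 0.012     ]]
scene (-150,65),(180,65),(-150,-100)
 [[0.73697176 0.1181112  0.012     ]
 [0.43093367 0.0140976  0.012     ]
 [0.68450726 0.27426147 0.012     ]]
[np.float64(0.3254056307927732), np.float64(0.1613135910869521), np.float64(0.3232307865174606), np.float64(0.16472835316856574)]
yaw -2.8126461499160738 -161.15275365391125 o [0.57432035 0.13347313] res mm [[-5.6  2.6]
 [-0.7  2.7]
 [ 0.1 -0.9]
 [-0.3 -2.3]
 [ 6.   0.3]
 [ 0.5 -2.3]]
pad exp [0.44366949 0.05189279 0.105     ] tri (array([0.44217582, 0.0520497 , 0.09695201]), [np.float64(0.000249709149318153), np.float64(0.0002497091493182332)])
0.39 top [234.  42.] [ 53. 100.] scene [480. 268.] [570. 151.] lipmid [0.67689543 0.20546985 0.11425658]
0.45 top [234.  44.] [ 50. 103.] scene [475. 253.] [565. 137.] lipmid [0.67270066 0.20403797 0.12344638]
0.5 top [234.  46.] [ 48. 105.] scene [470. 240.] [561. 124.] lipmid [0.66881172 0.20271049 0.13089025]
0.55 top [235.  49.] [ 46. 109.] scene [464. 227.] [556. 112.] lipmid [0.66457554 0.20126448 0.13811945]
0.6 top [235.  53.] [ 44. 113.] scene [458. 214.] [550.  99.] lipmid [0.66000272 0.19970355 0.1451159 ]
0.65 top [236.  57.] [ 43. 119.] scene [451. 201.] [544.  87.] lipmid [0.65510469 0.19803162 0.15186211]
0.72 top [238.  65.] [ 42. 127.] scene [440. 183.] [534.  70.] lipmid [0.64772454 0.19551242 0.16085442]
```

Call:
apply_moves --pt "-30 25 0 0 0 0 1" --pt "-45 38 0 0 0 0 1" --pt "-45 38 0 0 0 0 1" --pt "-45 38 0 0 0 0 1" --pt "-45 38 0 0 0 0 1" --pt "-45 38 0 0 0 0 1" --pt "-45 38 0 0 0 0 1" --pt "-45 38 0 0 0 0 1" --grip_force 30

```text
t: 1.1
eef_pos: [0.4045, 0.164, 0.2278]
tool_rot: [0.0, 0.842, 0.539, -0.002]
contact_force: [1.3, -0.5, 0.0]
gripper_width: 0.001
```

Call:
apply_moves --pt "0 0 0 0 0 -9 1" --pt "0 0 0 0 0 -9 1" --pt "0 0 0 0 0 -9 1" --pt "0 0 0 0 0 -9 1" --pt "0 0 0 0 0 -9 1" --pt "0 0 0 0 0 0 1" --pt "0 0 0 0 0 0 1" --pt "0 0 0 0 0 0 1"

```text
t: 2.1
eef_pos: [0.4038, 0.1567, 0.2265]
tool_rot: [-0.001, 0.569, 0.822, -0.004]
contact_force: [-0.2, -0.8, -0.0]
gripper_width: -0.003
```

```bash
cat >> h.py <<'E'
from scipy.spatial.transform import Rotation as Ro
D=np.load('st.npz')
w3=lambda x,y,z:np.r_[D['R']@[x/1e3,y/1e3]+D['o'],z/1e3]
def lip(th,r=170,y=-35,h=5): return w3(35-r*np.cos(th)+h*np.sin(th),y,45+r*np.sin(th)+h*np.cos(th))
def rel(target):
    o=bot.get_obs(); q=o['tool_rot']; M=Ro.from_quat([q[1],q[2],q[3],q[0]]).as_matrix()
    sx=D['R']@[1,0]; print('t',o['t'],'pos',o['eef_pos'],'F',o['contact_force'],'q',np.round(o['q'],2),'x head',np.degrees(np.arctan2(M[1,0],M[0,0])),'z',M[:,2])
    print('tool mm to target',M.T@(np.array(target)-o['eef_pos'])*1e3)
    # position in stand frame
    print('stand mm',D['R'].T@(o['eef_pos'][:2]-D['o'])*1e3, o['eef_pos'][2]*1e3)
    return M
E
python3 - <<'E'
from h import *
rel(w3(158,35,150))
im=imaging.read_camera('wrist'); cv2.imwrite('pics/w1.png',im[:,:,::-1])
c=imaging.get_calibration('wrist'); print(proj(c,w3(150,35,105)),proj(c,w3(180,65,12)),proj(c,w3(180,-100,12)))
E
```

```text
t 2.1 pos [0.403845   0.15667567 0.22647814] F [-0.24730841 -0.78475243 -0.00250534] q [-0.68  0.08  0.18  2.11 -0.02  0.96  1.43] x head 110.62112557286126 z [-0.00633469 -0.00530809 -0.99996585]
tool mm to target [-111.63768456   -7.02737429   76.84113128]
stand mm [153.83951376 -77.02990693] 226.47814306185825
[145.18233552 187.98334367] [149.21851988 148.87910723] [272.95191604 152.41251323]
```

View pics/w1.png

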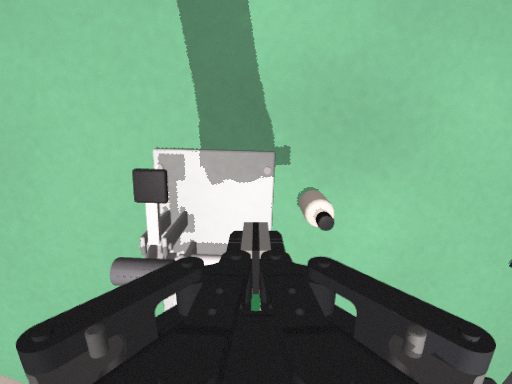

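Call:
apply_moves --pt "-20 -1 8 0 0 1 1" --pt "-20 -1 8 0 0 0 1" --pt "-20 -1 8 0 0 0 1" --pt "-20 -1 8 0 0 0 1" --pt "-15 -1 8 0 0 0 1" --pt "-10 -1 8 0 0 0 1" --pt "0 0 10 0 0 0 1" --pt "0 0 6 0 0 0 1"

```text
t: 3.15
eef_pos: [0.4342, 0.0452, 0.1584]
tool_rot: [-0.001, 0.581, 0.814, -0.005]
contact_force: [0.2, -0.6, 0.0]
gripper_width: 0.003
```

```bash
python3 - <<'E'
from h import *
rel(w3(158,32,120))
im=imaging.read_camera('wrist'); cv2.imwrite('pics/w2.png',im[:,:,::-1])
c=imaging.get_calibration('wrist'); print(proj(c,w3(150,35,105)),proj(c,w3(180,65,12)),proj(c,w3(180,-100,12)))
E
```

```text
t 3.15 pos [0.43416655 0.04519007 0.15835046] F [ 0.19566747 -0.61782762  0.04479939] q [-0.51  0.18  0.29  2.19 -0.07  0.79  1.72] x head 108.92286815947739 z [-0.00679905 -0.00740206 -0.99994949]
tool mm to target [ 6.4531819   3.5053019  38.29047323]
stand mm [161.15870442  38.27344931] 158.3504557767145
[258.40514424 223.13006667] [230.36341562 165.99324394] [381.28348938 166.56663807]
```

View pics/w2.png

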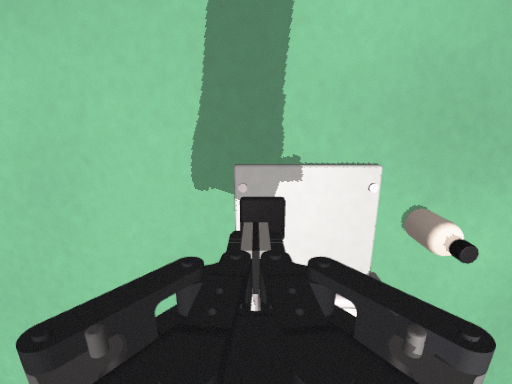

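Call:
apply_moves --pt "4 0 12 0 0 0 1" --pt "2 0 12 0 0 0 1" --pt "0 0 12 0 0 0 1" --pt "0 0 8 0 0 0 1" --pt "0 0 8 0 0 0 1" --pt "0 0 8 0 0 0 1" --pt "0 0 6 0 0 0 1" --pt "0 0 6 0 0 0 1"

```text
t: 4.2
eef_pos: [0.4315, 0.0522, 0.081]
tool_rot: [-0.001, 0.58, 0.815, -0.005]
contact_force: [0.1, -0.3, 0.0]
gripper_width: 0.001
```

```bash
python3 - <<'E'
from h import *
rel(w3(158,32,72))
im=imaging.read_camera('scene'); cv2.imwrite('pics/s2.png',cv2.resize(im[110:260,180:355,::-1],None,fx=4,fy=4))
E
```

```text
t 4.2 pos [0.43149565 0.05224096 0.08104948] F [ 0.07677603 -0.33187376  0.04332124] q [-0.48  0.33  0.25  2.25 -0.13  0.59  1.77] x head 109.09618027515249 z [-0.00677925 -0.00720806 -0.99995104]
tool mm to target [-1.23543755  3.482356    9.02508178]
stand mm [161.40863949  30.73777579] 81.04948491243387
```

View pics/s2.png

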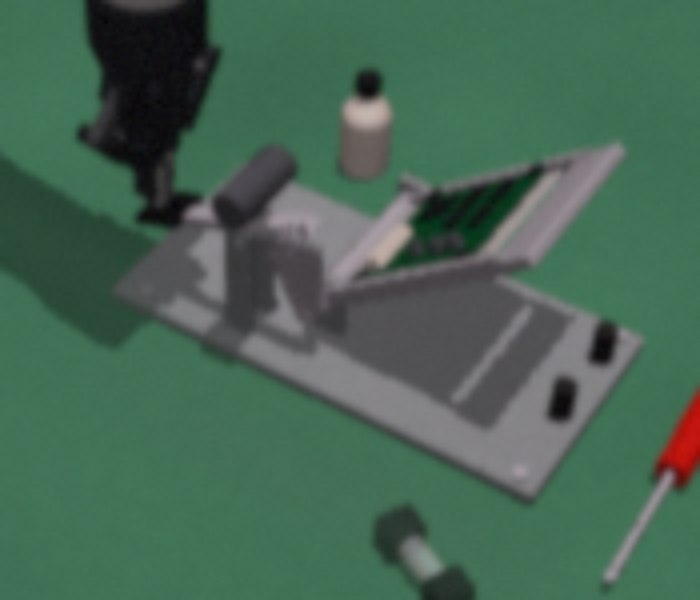

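Call:
apply_moves --pt "0 2 4 0 0 0 1" --pt "0 0 4 0 0 0 1" --pt "0 0 3 0 0 0 1" --pt "0 0 2 0 0 0 1" --pt "0 0 0 0 0 0 1" --pt "0 0 0 0 0 0 1" --pt "0 0 0 0 0 0 1" --pt "0 0 0 0 0 0 1"

```text
t: 5.25
eef_pos: [0.4334, 0.0528, 0.067]
tool_rot: [-0.001, 0.58, 0.815, -0.005]
contact_force: [0.1, 0.9, -0.2]
gripper_width: -0.0
```

```bash
python3 - <<'E'
from h import *
rel(w3(158,32,72))
im=imaging.read_camera('scene'); cv2.imwrite('pics/s3.png',cv2.resize(im[110:260,180:355,::-1],None,fx=4,fy=4))
E
```

```text
t 5.25 pos [0.43344647 0.05282223 0.06697062] F [ 0.11511412  0.91132931 -0.18736086] q [-0.47  0.36  0.24  2.25 -0.15  0.56  1.78] x head 109.09472249639651 z [-0.00672505 -0.00717087 -0.99995167]
tool mm to target [-1.21104946  1.32575906 -5.03561533]
stand mm [159.37464167  30.81788159] 66.97062071585627
```

View pics/s3.png

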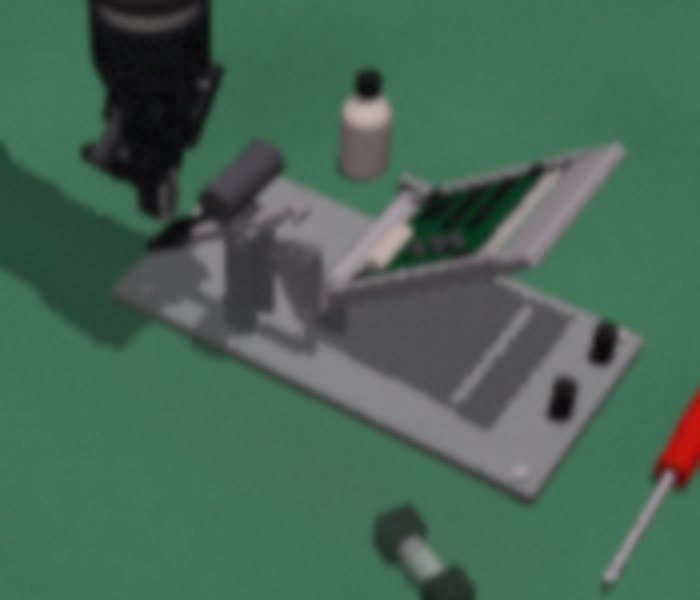

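Call:
apply_moves --pt "0 0 -10 0 0 0 1" --pt "0 -1 -25 0 0 0 1" --pt "0 0 -30 0 0 0 1" --pt "0 0 -30 0 0 0 1" --pt "0 0 -30 0 0 0 1" --pt "0 0 -30 0 0 0 1" --pt "0 0 0 0 0 0 1" --pt "0 0 0 0 0 0 1"

```text
t: 6.3
eef_pos: [0.433, 0.0529, 0.2306]
tool_rot: [-0.0, 0.581, 0.814, -0.004]
contact_force: [-0.9, 0.7, 0.3]
gripper_width: -0.003
```

```bash
python3 - <<'E'
from h import *
im=imaging.read_camera('scene'); cv2.imwrite('pics/s4.png',cv2.resize(im[110:260,180:355,::-1],None,fx=4,fy=4))
rel(lip(.655)+[0,0,.06])
E
```

```text
t 6.35 pos [0.4330892  0.05285283 0.23055283] F [ 0.73271294 -0.12741275  1.51036007] q [-0.55  0.07  0.3   2.11 -0.02  0.97  1.66] x head 109.01684528925395 z [-0.00482285 -0.00652807 -0.99996706]
tool mm to target [ 64.99630123 256.78132824  16.01502095]
stand mm [159.70287339  30.67350947] 230.5528335669863
```

View pics/s4.png

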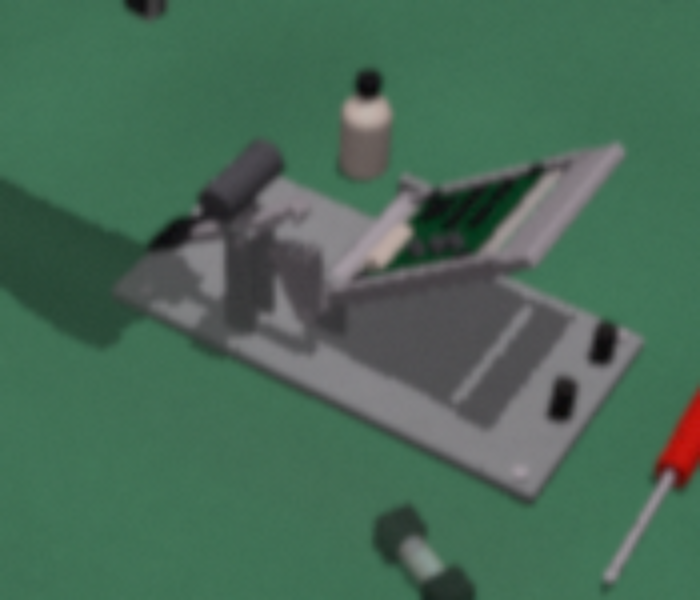

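Call:
apply_moves --pt "6 25 0 0 0 0 1" --pt "9 35 0 0 0 0 1" --pt "9 35 0 0 0 0 1" --pt "9 35 0 0 0 0 1" --pt "9 35 0 0 0 0 1" --pt "9 35 0 0 0 0 1" --pt "8 30 0 0 0 0 1" --pt "4 20 0 0 0 0 1"

```text
t: 7.35
eef_pos: [0.6495, 0.195, 0.2158]
tool_rot: [-0.005, 0.581, 0.814, -0.012]
contact_force: [0.0, -1.3, 1.0]
gripper_width: -0.002
```

```bash
python3 - <<'E'
from h import *
rel(lip(.655)+[0,0,.06])
im=imaging.read_camera('wrist'); cv2.imwrite('pics/w5.png',im[:,:,::-1])
im=imaging.read_camera('top'); cv2.imwrite('pics/t5.png',cv2.resize(im[130:300,150:300,::-1],None,fx=3.5,fy=3.5))
c=imaging.get_calibration('wrist')
for r,y in[(155,-35),(185,-97),(185,27),(155,-97),(155,27)]: print(r,y,proj(c,lip(.655,r,y)))
E
```

```text
t 7.35 pos [0.64946528 0.195031   0.21579091] F [ 0.00432675 -1.30717151  0.96820063] q [-0.57  0.52  0.27  1.55 -0.14  1.11  1.63] x head 108.90105844002072 z [-0.02216144 -0.01368205 -0.99966078]
tool mm to target [1.03136304 5.85237667 3.11506372]
stand mm [-91.00193453 -33.98205107] 215.79090575478907
155 -35 [255.43558741 195.7810045 ]
185 -97 [333.92890905 230.97222543]
185 27 [176.86745954 230.46244768]
155 -97 [329.90088901 195.95202253]
155 27 [181.19763035 195.57714618]
```

View pics/w5.png

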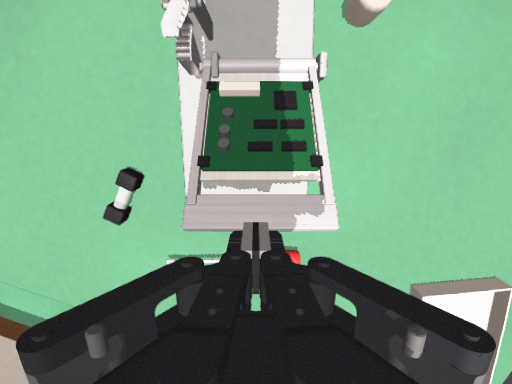

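View pics/t5.png

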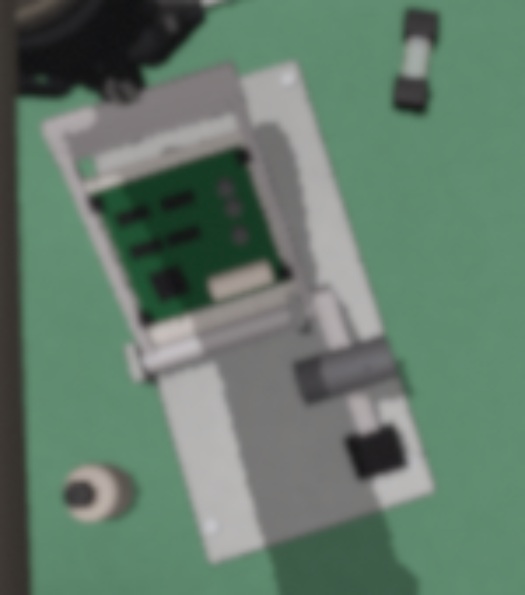

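Call:
apply_moves --pt "0 2 12 -1.5 0 0 1" --pt "0 0 12 0 0 0 1" --pt "0 0 10 0 0 0 1" --pt "0 0 6 0 0 0 1" --pt "0 0 4 0 0 0 1" --pt "0 0 3 0 0 0 1" --pt "0 0 2 0 0 0 1" --pt "0 0 0 0 0 0 1"

```text
t: 8.45
eef_pos: [0.6492, 0.1934, 0.1621]
tool_rot: [0.002, 0.582, 0.813, -0.004]
contact_force: [-0.0, 0.3, 0.3]
gripper_width: -0.001
```

```bash
python3 - <<'E'
from h import *
rel(lip(.655))
E
```

```text
t 8.45 pos [0.64919088 0.1933767  0.16207133] F [-0.02329392  0.31148821  0.29164965] q [-0.56  0.56  0.26  1.62 -0.15  0.99  1.64] x head 108.84935022181082 z [-0.00141164 -0.00771199 -0.99996927]
tool mm to target [2.55994776 6.60104492 9.50653017]
stand mm [-90.20783315 -32.50509083] 162.07133025740177
```

Call:
apply_moves --pt "2 3 2 0 0 0 1" --pt "0 1 3 0 0 0 1" --pt "0 1 3 0 0 0 1" --pt "0 2 4 0 0 0 1" --pt "0 3 4 0 0 0 1" --pt "0 3 4 0 0 0 1" --pt "0 3 4 0 0 0 1" --pt "0 3 4 0 0 0 1"

```text
t: 9.45
eef_pos: [0.6688, 0.2019, 0.1346]
tool_rot: [0.002, 0.582, 0.813, -0.002]
contact_force: [-1.9, -1.2, 3.2]
gripper_width: -0.001
```

```bash
cat > st.py <<'E'
from h import *
import sys
rel(lip(0))
o=bot.get_obs(); z=o['eef_pos'][2]*1e3
for edge in(0,11):
    from scipy.optimize import brentq
    # contact of outer tip edge: same surface; th from z given tcp at stand x
    X=(D['R'].T@(o['eef_pos'][:2]-D['o'])*1e3)[0]-edge
    f=lambda th:(45+(35-X)*np.tan(th)+5/np.cos(th))-z
    th=brentq(f,-.3,1.2); print('edge',edge,'th',th,'r',((35-X)+5*np.sin(th))/np.cos(th), 'mid x',35-170*np.cos(th)+5*np.sin(th))
n=sys.argv[1]
im=imaging.read_camera('wrist'); cv2.imwrite(f'pics/w{n}.png',im[:,:,::-1])
im=imaging.read_camera('scene'); cv2.imwrite(f'pics/s{n}.png',cv2.resize(im[110:260,180:355,::-1],None,fx=4,fy=4))
E
python3 st.py 6
```

```text
t 9.45 pos [0.66877057 0.2018781  0.1345526 ] F [-1.86720367 -1.21108031  3.1534899 ] q [-0.55  0.62  0.25  1.59 -0.17  0.96  1.65] x head 108.83671344264063 z [ 0.00129079 -0.00655061 -0.99997771]
tool mm to target [ 1.33821721 23.59131298 84.52455157]
stand mm [-111.48406357  -34.22553469] 134.55259682029597
edge 0 th 0.5195946768130678 r 171.61657401250326 mid x -110.08084417365912
edge 11 th 0.4894429608660338 r 181.09637730838287 mid x -112.69045778007369
```

View pics/w6.png

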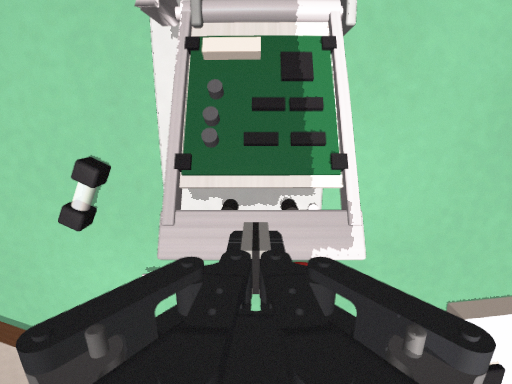

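View pics/s6.png

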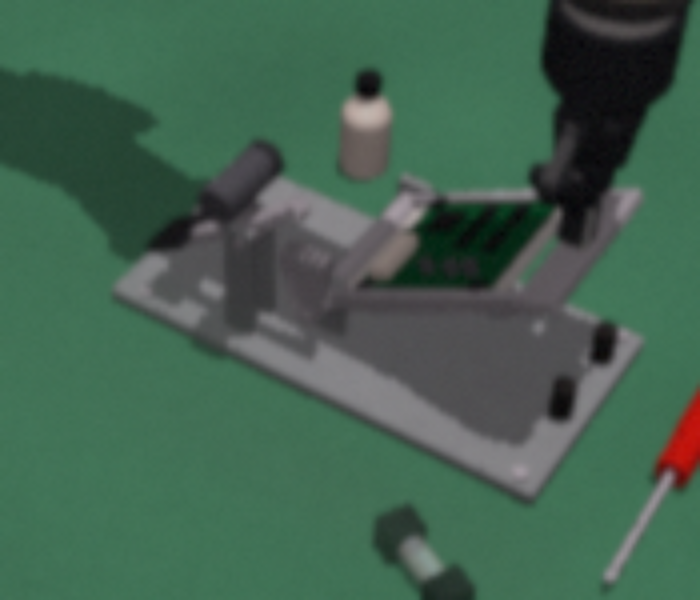

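Call:
apply_moves --pt "0 2 4 0 0 0 1" --pt "0 2 4 0 0 0 1" --pt "0 2 4 0 0 0 1" --pt "0 2 4 0 0 0 1" --pt "0 2 4 0 0 0 1" --pt "0 1 4 0 0 0 1" --pt "0 1 4 0 0 0 1" --pt "0 1 4 0 0 0 1"

```text
t: 10.55
eef_pos: [0.6829, 0.2068, 0.1008]
tool_rot: [0.003, 0.582, 0.813, -0.001]
contact_force: [0.1, 0.1, 3.8]
gripper_width: -0.0
```

```bash
python3 st.py 7
```

```text
t 10.55 pos [0.68292251 0.20675427 0.10080695] F [0.07108834 0.06977333 3.83472492] q [-0.54  0.68  0.24  1.57 -0.18  0.92  1.65] x head 108.8511913347714 z [ 0.00361508 -0.00559797 -0.9999778 ]
tool mm to target [ 1.0593762   8.46567181 50.81488128]
stand mm [-126.45245569  -34.26852666] 100.80695296133533
edge 0 th 0.30352550528726197 r 170.75219309553168 mid x -125.73464632086531
edge 11 th 0.28538357939075265 r 181.18848051710768 mid x -126.7165074105433
```

Tracking well at about 4 N; continuing, slowing down towards the end.

Call:
apply_moves --pt "0 1 4 0 0 0 1" --pt "0 1 4 0 0 0 1" --pt "0 1 4 0 0 0 1" --pt "0 1 4 0 0 0 1" --pt "0 1 4 0 0 0 1" --pt "0 0.5 4 0 0 0 1" --pt "0 0.5 4 0 0 0 1" --pt "0 0.5 3 0 0 0 1"

```text
t: 11.65
eef_pos: [0.6896, 0.2091, 0.0676]
tool_rot: [0.003, 0.582, 0.813, -0.001]
contact_force: [-0.3, 0.4, 3.0]
gripper_width: -0.002
```

```bash
python3 st.py 8
```

```text
t 11.65 pos [0.68962679 0.20906493 0.06764654] F [-0.26539575  0.36921841  3.04314357] q [-0.53  0.72  0.23  1.57 -0.19  0.87  1.66] x head 108.86055477558737 z [ 0.00374094 -0.00535372 -0.99997867]
tool mm to target [ 0.82088153  1.42451581 17.64434547]
stand mm [-133.54372564  -34.28950881] 67.64654317427876
edge 0 th 0.10416010048655969 r 169.98486218393586 mid x -133.5587814166881
edge 11 th 0.09783828996069573 r 180.8972507692111 mid x -133.69858932902707
```

View pics/w8.png

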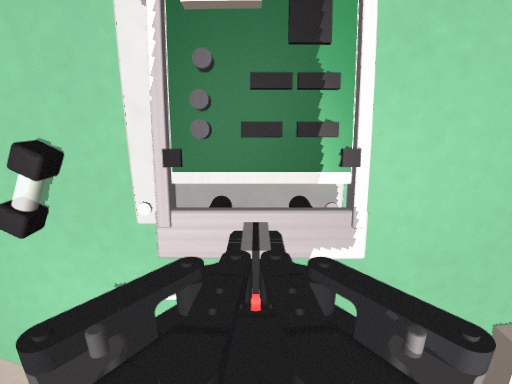

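Call:
apply_moves --pt "0 0.5 2 0 0 0 1" --pt "0 0 2 0 0 0 1" --pt "0 0 2 0 0 0 1" --pt "0 0 2 0 0 0 1" --pt "0 0 2 0 0 0 1" --pt "0 0 2 0 0 0 1" --pt "0 0 1 0 0 0 1" --pt "0 0 1 0 0 0 1"

```text
t: 12.75
eef_pos: [0.6906, 0.2094, 0.0531]
tool_rot: [0.003, 0.582, 0.813, -0.001]
contact_force: [0.3, 0.4, 4.2]
gripper_width: 0.001
```

Call:
apply_moves --pt "0 0 1 0 0 0 1" --pt "0 0 1 0 0 0 1" --pt "0 0 1 0 0 0 1" --pt "0 0 1 0 0 0 1" --pt "0 0 0 0 0 0 1" --pt "0 0 0 0 0 0 1" --pt "0 0 0 0 0 0 1" --pt "0 0 0 0 0 0 1"

```text
t: 13.75
eef_pos: [0.6907, 0.2094, 0.0502]
tool_rot: [0.003, 0.582, 0.813, -0.001]
contact_force: [-0.0, -0.0, 4.3]
gripper_width: -0.003
```

Call:
apply_moves --pt "0 0 1 0 0 0 1" --pt "0 0 1 0 0 0 1" --pt "0 0 1 0 0 0 1" --pt "0 0 0 0 0 0 1" --pt "0 0 0 0 0 0 1" --pt "0 0 0 0 0 0 1" --pt "0 0 0 0 0 0 1" --pt "0 0 0 0 0 0 1"

```text
t: 14.75
eef_pos: [0.6906, 0.2094, 0.0502]
tool_rot: [0.003, 0.582, 0.813, -0.0]
contact_force: [-0.1, 0.1, 4.3]
gripper_width: 0.0
```

Call:
apply_moves --pt "0 0 2 0 0 0 1" --pt "0 0 3 0 0 0 1" --pt "0 0 3 0 0 0 1" --pt "0 0 3 0 0 0 1" --pt "0 0 3 0 0 0 1" --pt "0 0 3 0 0 0 1" --pt "0 0 3 0 0 0 1" --pt "0 0 3 0 0 0 1"

```text
t: 15.75
eef_pos: [0.6907, 0.2093, 0.05]
tool_rot: [0.0, 0.583, 0.813, 0.001]
contact_force: [-8.0, -2.3, 24.1]
gripper_width: 0.002
```

```bash
python3 st.py 9
```

```text
t 15.75 pos [0.69072    0.20934531 0.04998281] F [-7.98858926 -2.31506985 24.0654712 ] q [-0.52  0.75  0.22  1.57 -0.2   0.85  1.67] x head 108.74198852331232 z [ 0.00176449  0.00118402 -0.99999774]
tool mm to target [ 0.79891792  0.32967663 -0.01607105]
stand mm [-134.66888991  -34.20169842] 49.98280986602049
edge 0 th -0.00010131591944591624 r 169.66838420498286 mid x -135.00050570707853
edge 11 th -9.514729718197331e-05 r 180.66841499507453 mid x -135.00047496697948
```

View pics/s9.png

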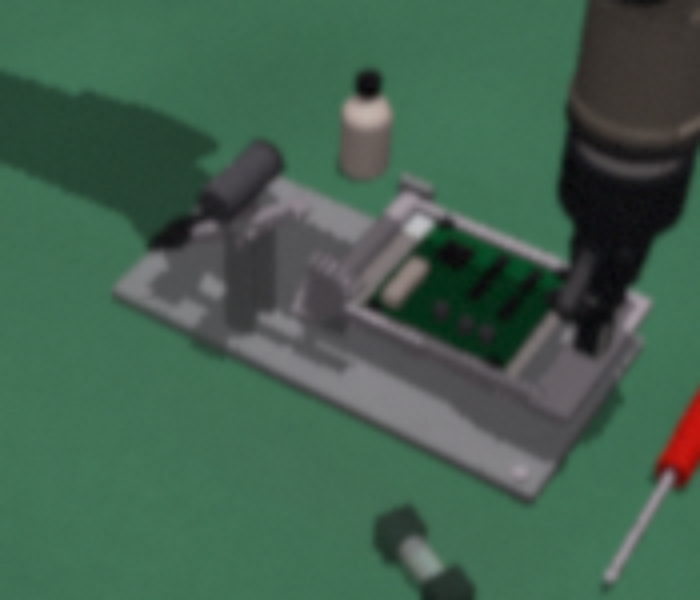

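At the stop (24 N, z = 50.0 mm). Retract straight up.

Call:
apply_moves --pt "0 0 -3 0 0 0 1" --pt "0 0 -10 0 0 0 1" --pt "0 0 -25 0 0 0 1" --pt "0 0 -30 0 0 0 1" --pt "0 0 -30 0 0 0 1" --pt "0 0 -30 0 0 0 1" --pt "0 0 -20 0 0 0 1" --pt "0 0 0 0 0 0 1"

```text
t: 16.85
eef_pos: [0.6876, 0.2077, 0.1988]
tool_rot: [-0.002, 0.583, 0.813, -0.003]
contact_force: [-1.0, 0.2, 0.8]
gripper_width: 0.001
```

```bash
python3 st.py 10; python3 - <<'E'
from h import *
im=imaging.read_camera('scene')
c=imaging.get_calibration('scene'); cw=imaging.get_calibration('wrist')
for y in(27,-97): print('flat lip corner in s10 crop',(proj(c,lip(0,185,y))-[180,110])*4,'in wrist',proj(cw,lip(0,185,y)),proj(cw,lip(.05,185,y)))
E
```

```text
t 16.85 pos [0.6876273  0.20767348 0.19881395] F [-0.97965423  0.201827    0.7564105 ] q [-0.55  0.59  0.26  1.48 -0.16  1.1   1.64] x head 108.71402346661351 z [-0.00697285 -0.00320343 -0.99997056]
tool mm to target [  1.50883203   4.93047187 148.77949992]
stand mm [-131.20193673  -33.618584  ] 198.8139513948672
edge 0 th 0.7246257025408394 r 226.39968068765583 mid x -88.9728123308335
edge 11 th 0.6935500033598904 r 234.59381497273998 mid x -92.53049117710613
flat lip corner in s10 crop [567.35461194 415.34245369] in wrist [200.48868541 200.87276067] [198.78344302 202.82277621]
flat lip corner in s10 crop [652.73746885 297.54779076] in wrist [310.89877057 200.61122098] [312.60710357 202.55450025]
```

View pics/s10.png

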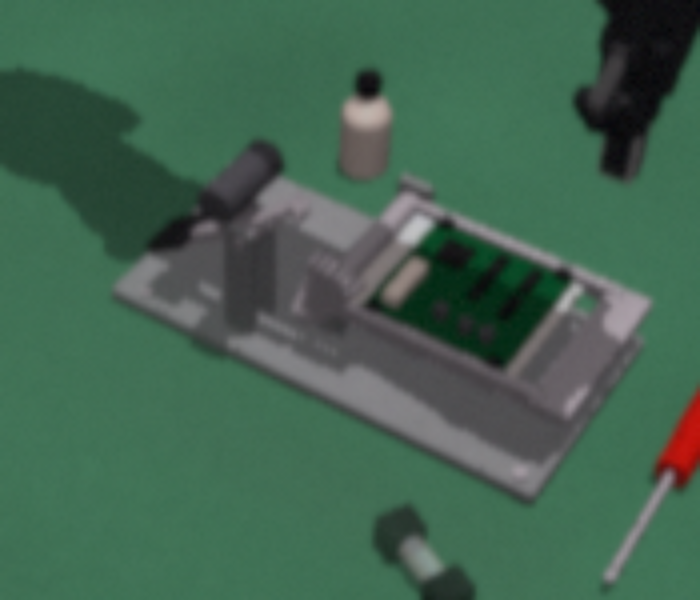

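View pics/w10.png

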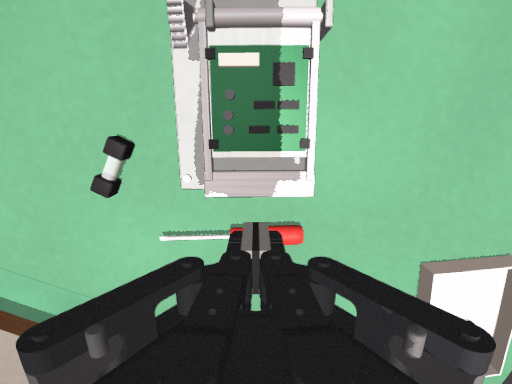

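The rest is flat: its lip corners in the scene crop, at about (567,415) and (652,300), match the flat prediction. The pawl stays free, nothing else has moved, and the tool is touching nothing.

```bash
python3 -c "
from station import bot
print(bot.hand_in())"
```

```text
the job is handed in; nothing more can be done
None
```

The rest now lies flat and the pawl is free; I handed the job in at about 17 s of the 42 s allowed.

**What I did:** With the shut fingertips I pressed the pawl's pad down to a tip height of about 67 mm. The weight tipped over, and the pawl stayed free after I lifted off. I then pushed the middle of the bare lip down along its arc with about 3–4 N. I used about 30 mm/s at first and roughly 5–15 mm/s near the end.

**Last checks:**
- **On the stop:** Pushing further left the lip top at 50.0 mm while the force rose to 24 N, so I took that as the stop.
- **Flat after lifting off:** In the scene picture the lip corners sat within a few pixels of where a flat rest should put them.
- **Pawl and surroundings:** The pawl was still free, the bottle, screwdriver and fuse carrier looked unmoved, and the tool was 15 cm above everything. I never touched the board.

**What disagreed:**
- **Stand direction:** The text says the stand's -x side points to the robot's left, within 26°. The pictures showed it pointing about 19° left of straight ahead, away from the robot. I followed the pictures, and the pad, the lip and the flat height of 50 mm all fitted.
- **Measurement differences:** Plate corners from the two cameras differed by up to about 7 mm. Two-view triangulation put the pad top at 97 mm instead of the stated 105 mm. In the close wrist pictures the pad and the lip lay a few mm from where I predicted.

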